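# Unfold the board rack and stand the serving boards in it

### The arm

A 6-joint arm with a two-finger parallel gripper is mounted at the origin on the work surface. World frame = base frame: x ahead of the robot, y to its left, z up, the work surface at z = 0. Lengths are in m, angles in rad, forces in N, time in s.
With the tool pointing down it reaches from about 0.35 to 0.775 m from the base axis. Payload 7.3 kg.
Tool frame: the origin (TCP) lies at the very end of the fingers, on their centre line; the grasp point (between the pads) lies 19 mm behind it (robot.pinch_z is the distance from the TCP to the grasp point, in m); z points along the fingers, y is the line along which they close (so a half turn about z gives the same grasp; the last joint's range is limited). The gripper opens to 92 mm and grips with 3 to 60 N. Pads are 19 mm wide; open, the fingers measure 130 mm over their backs; the gripper's body (75 mm by 190 mm) begins 47 mm behind the grasp point.
Start: joints at [-1.26, 0.342, 1.524, -0, 1.275, -0.146], TCP at [0.232, -0.471, 0.189] pointing down, gripper open.
Joint ranges: [-2.53, 2.53], [-0.77, 2.02], [0.04, 2.7], [-1, 4.14], [0.28, 2.66], [-3.11, 3.11]. Speed limits (rad/s): [2.57, 2.57, 3.14, 3.14, 3.14, 3.14].

### API

Orientations are given as [roll, pitch, yaw] about the fixed x, y, z axes, in that order (R = Rz(yaw) Ry(pitch) Rx(roll)).
In Python, from cell import robot gives the robot as it stands.
- The arm moves only by the tool move_arm, never from a script. Its argument "motion" is a list of rows, each a list of 6 numbers: the shift along the tool's x, y, z in units of 0.1 m (1.0 is 0.1 m), then the turn, a rotation vector about the tool's x, y, z in units of pi rad (1.0 is pi rad). In form: [[dx, dy, dz, rx, ry, rz], ...]. A call has 1 to 12 rows; each row is the pose to reach, as a shift and turn from the pose commanded when the call began, along the tool's axes at that moment, turning the shorter way round; what a row does not reach only later rows make up. A row lasts 1/8 s, in which the tool goes at most 62.5 mm and 10.7 degrees, less where a joint would pass 70% of its speed; a pose out of reach is approached as far as the arm can. A call with a number of a shift or a turn outside -1 to 1 is refused whole. A call with a gripper value outside its range is refused whole. "fingers" is the opening, from -1 (shut) to 1 (fully open), set as the call begins (left out, the last holds). The fingers move at their own pace and stop on an object; "newtons" is the grip in N (left out, the last holds). Time passes only in rows, so rows that repeat a pose let the fingers close. It gives the time, the measured TCP pose, the force, the opening and the grip force at its end, in the units of the state.
- robot.observe(): the state, without advancing time (a new reading comes with each control period).
- robot.read_camera(name): name is "side" or "top"; returns a dict with "image" (400x640x3 uint8, red, green, blue), "range_z" (400x640 float32, m along the optical axis (not along the pixel's ray), 0 where there is no reading), "vfov" (degrees; the focal length in pixels is half the picture's height over the tangent of half this angle, whatever the lens; pixels are square), "cx", "cy" (the principal point, pixels), "k1" (the pictures are not rectified: a ray, as slopes to the right and down, at radius r is drawn at 1 + k1 r^2 times it, then the intrinsics apply), "extrinsics" (4x4, takes a point from camera to world coordinates). Camera axes: x right, y up, looking along -z (the intrinsics and any distortion apply to the point x, -y, -z); pixel columns grow to the right and rows downward; lengths in m; the calibration is good to about 2 mm. A picture is of the moment at which its call begins.
- robot.hand_in(): hands the job in; it is judged then, once.
The state is a dict: "time": time; "qpos": joint angles; "qvel": joint speeds; "joint_efforts": joint torques, N m; "tool_pos": TCP position; "tool_rot": TCP orientation; "contact_force": force on the tool from outside, world axes, zero at the start; "torque": the same for the moment, N m; "opening": finger opening in m; "grip_force": force on a finger pad.
Only numpy, scipy, OpenCV 4.12 (cv2) and the standard library are available. Lean on these libraries where they do the work, as an engineer would, in place of code of your own. Each camera call takes 0.05 s, during which the arm holds its last target. There are 200 camera calls.

### The job

Clear the small tin from in front of the folding rack and stand it upright well inside the white tray, then swing the rack's slatted backrest up and over until it is fully home on its stop, and leave it there. Then stand every marble serving board on its short end, foot against the foot rail, square to it and leaning back on the backrest, in the middle of its bay: the longest at the tall slat, the middle one at the middle slat and the shortest at the low slat (slide each flat up to the rail and tip it up about its far edge); boards that are not there leave their bay empty. Leave the other kitchen things where they stand.

Things in the scene. Friction and masses are not known exactly. Their poses are not given: they have to be found in the camera images.
- rack: Folding wooden board rack fixed to the table: a foot rail 360 mm wide (y), 22 mm high, its front face leaning back 15 degrees (x -17 mm at the table, -11 mm at the top; rear at +12 mm), and a hinged backrest of three slats in line with that face when raised. Origin under its middle, on the table; x points to the back, z up; boards go in front (-x). Bays: tall slat y +110 mm, middle 0, low -110 mm.
- backrest (a joint): Backrest angle, rad: 0 folded flat forward (to the rack's -x), 1.83 swung up and over onto its stop, leaning back 15 degrees past upright. Hinge axis along the rack's y at x 0, z 24 mm in the rack's frame. Folded, the slats lie 14 to 24 mm above the table; raised, their former undersides face the front, 10 mm before the axis. Stiff hinge (0.16 N m): stays where left.
- slat_tall (a point): Middle of the free end of the tall slat, at half thickness; moves with the backrest. The slat is 44 mm wide, 10 mm thick and reaches 96 mm from the hinge axis; a 360 mm long crossbar joins the slats from 32 to 52 mm from the axis; beyond it the sides are free. x points along the slat back to the hinge.
- slat_mid (a point): The same point of the middle slat, which reaches 74 mm from the hinge axis; 44 mm wide, 10 mm thick.
- slat_low (a point): The same point of the low slat, which reaches 52 mm from the hinge axis; 44 mm wide, 10 mm thick.
- tray: Square white enamel tray fixed on the table, 140 x 140 mm outside, rim 14 mm high, wall and floor about 4 mm thick. Origin at the centre of its underside; z up.
- tin: Squat steel tin, 58 mm diameter (its lid, the top 12 mm, 60 mm), 46 mm high, 0.12 kg, standing upright on the table in front of the rack. Origin at the centre of its underside, z up through the lid.
- board_long: The longest marble serving board, 160 x 60 x 14 mm, about 363 g, lying flat on the table at the start (may be absent). Origin at the centre of the board; x along its length, y across its width, z through its thickness. Either end may be up and either face may be in front. It belongs in the bay of the tall slat.
- board_mid: The middle marble serving board, 135 x 60 x 14 mm, about 306 g, lying flat on the table at the start (may be absent). Origin at the centre of the board; x along its length, y across its width, z through its thickness. Either end may be up and either face may be in front. It belongs in the bay of the middle slat.
- board_short: The shortest marble serving board, 110 x 60 x 14 mm, about 249 g, lying flat on the table at the start (may be absent). Origin at the centre of the board; x along its length, y across its width, z through its thickness. Either end may be up and either face may be in front. It belongs in the bay of the low slat.
- bowl: Bystander: small white bowl, 104 mm across, 50 mm high. Origin at its underside, z up. Not part of the job; leave it where it is.
- jar: Bystander: glass jar with red lid, 80 mm across, 110 mm high. Origin at its underside, z up. Not part of the job; leave it where it is.
- jar_lid: Bystander: loose metal jar lid lying flat, 72 mm across, 14 mm high. Origin at its underside, z up. Not part of the job; leave it where it is.
- dish: Bystander: small white dish, 80 mm across, 35 mm high. Origin at its underside, z up. Not part of the job; leave it where it is.
- spoon: Bystander: blue spoon, 170 mm long, lying on the table, origin near the middle. Origin at its underside, z up. Not part of the job; leave it where it is.

How it is judged:
On the way, in this order (a step that is already met when the one before it is completed fails the run):
1. the tin stands in the tray (horizontal distance between tin and tray below 0.036 m and height (world z) of tin below 0.012 m), for 0.2 s.
2. the backrest is swung up onto its stop (value of joint backrest above 1.77 rad), for 0.2 s.
At the end, for the whole second after the job is handed in: Tin upright, within 36 mm of the tray's centre; backrest within 0.06 rad of its stop; each present board at rest on its short end, leaning 0.17 to 0.38 rad from vertical, square to the rack within 0.2 rad, within 22 mm of its bay's middle, centre 30 mm before to 20 mm behind the rack's origin line (all of step 1 and value of joint backrest above 1.77 rad and angle between tin's own z axis and vertical below 0.1 rad and linear speed of each of tin, board_long, board_mid, board_short below 0.02 m/s and angle between the x axis of board_long and the z axis of rack, either way round between 0.17 and 0.38 rad and angle between the y axis of each of board_long, board_mid, board_short and the y axis of rack, either way round below 0.2 rad and x of board_long in the frame of rack between -0.03 and 0.02 m and y of board_long in the frame of rack between 0.088 and 0.132 m and height (world z) of board_long below 0.09 m and angle between the x axis of board_mid and the z axis of rack, either way round between 0.17 and 0.38 rad and x of board_mid in the frame of rack between -0.03 and 0.02 m and y of board_mid in the frame of rack between -0.022 and 0.022 m and height (world z) of board_mid below 0.0775 m and angle between the x axis of board_short and the z axis of rack, either way round between 0.17 and 0.38 rad and x of board_short in the frame of rack between -0.03 and 0.02 m and y of board_short in the frame of rack between -0.132 and -0.088 m and height (world z) of board_short below 0.065 m); the robot touches nothing.
It fails at once if a bystander (bowl, jar, jar lid, dish or spoon) is pushed more than 40 mm from its place (distance of any of bowl, jar, jar_lid, dish, spoon from where it was at the start of the episode above 0.04 m).
Of board_long, board_mid, board_short only 2 to 3 are there at a start; the rules pass over those that are not, and their reading is None.
At some moment in a run one of tin may be knocked a few centimetres aside while the robot is not near it.
Once in a run the grip may slacken for a moment while it holds something.
It also fails if it takes over 210 s, if anything falls off the work surface, if the arm or the gripper's body presses on something with over 40 N, if the wrist force passes 120 N, or if a joint passes its speed limit or range.

## Working session

There is one attempt and no reset: what is moved stays moved. The work goes in short steps, Python scripts to look and compute and a tool call to move; the robot and the scene stay as the last step left them, time stands still between calls to the robot, and variables do not carry over. Pictures are saved under pics/ and viewed, at most 14 in all, crops included, and the job is handed in when it is done.

Besides the shell and the picture viewer there is one more tool, called as a command line: name --pt "numbers of a row" for each row, then --argument value for the rest. move_arm: Moves the arm, as the interface text tells. Shifts and turns lie within -1 to 1; 1 stands for 0.1 m of shift or pi rad of turn. Its arguments: {"type":"object","properties":{"motion":{"type":"array"},"fingers":{"type":"number"},"newtons":{"type":"number"}},"required":["motion"]}

```bash
ls; mkdir -p pics
cat > h.py <<'E'
import numpy as np, cv2
from scipy.spatial.transform import Rotation as R
from cell import robot
def cam(n):
    c=robot.read_camera(n); c['name']=n
    c['f']=c['image'].shape[0]/2/np.tan(np.radians(c['vfov'])/2); return c
def cloud(c):
    h,w=c['range_z'].shape; f=c['f']
    K=np.array([[f,0,c['cx']],[0,f,c['cy']],[0,0,1]])
    u,v=np.meshgrid(np.arange(w),np.arange(h))
    p=np.stack([u,v],-1).reshape(-1,1,2).astype(np.float64)
    q=cv2.undistortPoints(p,K,np.array([c['k1'],0,0,0,0.])).reshape(h,w,2)
    z=c['range_z']; P=np.stack([q[...,0]*z,-q[...,1]*z,-z,np.ones_like(z)],-1)
    W=P@np.array(c['extrinsics']).T
    W=W[...,:3]; W[z<=0]=np.nan; return W
def save(c,n): cv2.imwrite('pics/'+n+'.png',c['image'][...,::-1])
def st():
    o=robot.observe(); print({k:np.round(o[k],4).tolist() for k in ['time','tool_pos','tool_rot','qpos','contact_force','opening','grip_force']}); return o
E
python3 - <<'E'
from h import *
st()
for n in ['top','side']:
    c=cam(n); save(c,n+'0'); print(n,np.round(c['extrinsics'],3).tolist(),c['f'],c['k1'])
    np.save(n+'W.npy',cloud(c))
E
```

```text
pics
{'time': 0.0, 'tool_pos': [0.2314, -0.4707, 0.1886], 'tool_rot': [-3.1401, -0.0002, 0.4568], 'qpos': [-1.26, 0.3427, 1.525, -0.0, 1.2754, -0.146], 'contact_force': [0.2147, 0.1857, -0.3917], 'opening': 0.0917, 'grip_force': 0.0}
top [[-0.012, 0.986, -0.167, 0.388], [-1.0, -0.012, 0.001, -0.078], [-0.001, 0.167, 0.986, 1.017], [0.0, 0.0, 0.0, 1.0]] 361.4596834568702 0.02071345701041246
side [[-0.974, 0.137, -0.182, 0.323], [-0.227, -0.627, 0.745, 0.742], [-0.012, 0.767, 0.642, 0.739], [0.0, 0.0, 0.0, 1.0]] 373.59041648783693 0.013281478628262063
```

View pics/top0.png

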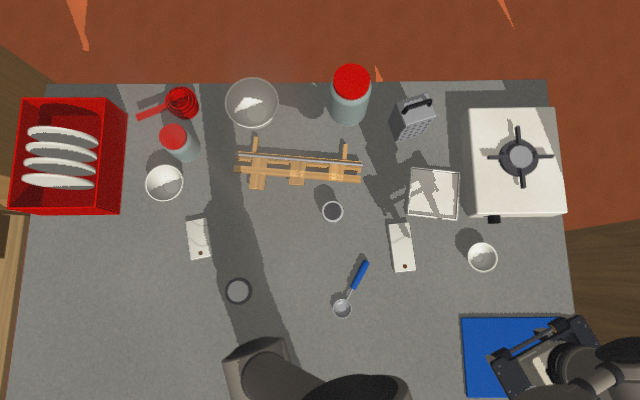

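View pics/side0.png

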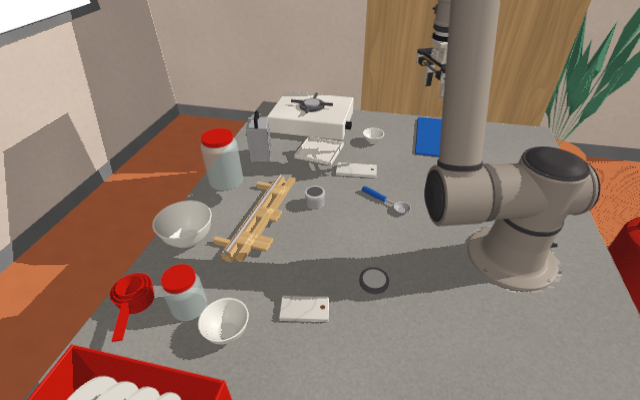

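The top view shows the rack around (298,168), the tin at (332,211), the tray at (434,193) and two boards at (198,239) and (402,247). The spoon is at (350,290), the jar lid at (237,291) and the dish at (482,257). Next I'll measure these positions.

Run:
```python
from h import *
W=np.load('topW.npy'); S=np.load('sideW.npy')
im=cv2.imread('pics/top0.png'); hsv=cv2.cvtColor(im,cv2.COLOR_BGR2HSV)
print('table z',np.nanmedian(W[300:320,250:300,2]),np.nanmedian(S[300:350,400:450,2]))
def box(name,r,zlo,zhi,src=W,plane=None):
    v0,v1,u0,u1=r; P=src[v0:v1,u0:u1].reshape(-1,3); P=P[(P[:,2]>zlo)&(P[:,2]<zhi)]
    rc=cv2.minAreaRect((P[:,:2]*1000).astype(np.float32))
    print(name,len(P),'c',np.round(rc[0],1),'size',np.round(rc[1],1),'ang',round(rc[2],1),'z',np.round(np.median(P[:,2]),4)); return P
box('boardL',(210,270,178,222),.007,.03)
box('boardR',(215,280,380,425),.007,.03)
box('boardL_s',(290,330,270,340),.007,.03,S)
box('boardR_s',(160,182,330,382),.007,.03,S)
box('tin',(198,226,318,348),.035,.06)
box('tin_s',(184,212,300,330),.035,.06,S)
box('tray',(160,225,402,466),.004,.03)
box('tray_s',(134,166,290,348),.004,.03,S)
# rack wood mask
for n,X,f,r in (('top',W,'top0',(130,195,230,366)),('side',S,'side0',(170,262,208,300))):
    i=cv2.imread(f'pics/{f}.png'); h=cv2.cvtColor(i,cv2.COLOR_BGR2HSV)
    m=np.zeros(i.shape[:2],bool); v0,v1,u0,u1=r; m[v0:v1,u0:u1]=True
    m&=(h[...,0]>8)&(h[...,0]<25)&(h[...,1]>60)
    P=X[m]; P=P[np.isfinite(P[:,2])]; 
    print(n,len(P),np.histogram(P[:,2],bins=np.arange(0,.06,.004)))
    for lo,hi in ((.02,.027),(.027,.06)):
        Q=P[(P[:,2]>lo)&(P[:,2]<hi)]
        if len(Q)>5: print(lo,cv2.minAreaRect((Q[:,:2]*1000).astype(np.float32)))
    np.save(n+'rack.npy',P)
big=cv2.resize(im[125:265,180:480],None,fx=2.6,fy=2.6,interpolation=cv2.INTER_CUBIC); cv2.imwrite('pics/crop1.png',big)
```

```text
table z 0.0006518534606020365 -0.001179412071542374
boardL 913 c [475.4 269. ] size [118.9  62.7] ang 11.0 z 0.0147
boardR 1083 c [ 459.9 -313. ] size [151.4 104.2] ang 5.5 z 0.0144
boardL_s 1145 c [479.8 273.1] size [109.4  61.2] ang 11.5 z 0.0124
boardR_s 436 c [ 462.9 -287.8] size [158.9  72.6] ang 1.1 z 0.0111
tin 377 c [ 544.6 -101.7] size [57.3 57.4] ang 89.4 z 0.0473
tin_s 235 c [546.6 -97.3] size [58.7 60.2] ang 72.4 z 0.0438
tray 1853 c [ 604.1 -388. ] size [186.5 186.3] ang 90.0 z 0.0062
tray_s 418 c [ 605.7 -388.4] size [200.8 228.2] ang 13.3 z 0.0101
top 2830 (array([ 106,   68,   66,   73,  213,  680, 1413,  181,    0,    0,    0,
          0,    0,    0]), array([0.   , 0.004, 0.008, 0.012, 0.016, 0.02 , 0.024, 0.028, 0.032,
       0.036, 0.04 , 0.044, 0.048, 0.052, 0.056]))
0.02 ((678.7479248046875, -5.5236053466796875), (358.9206237792969, 153.07569885253906), 83.83636474609375)
0.027 ((656.2000732421875, -3.06072998046875), (358.6264953613281, 102.4938735961914), 84.59397888183594)
side 2328 (array([ 101,   76,  102,  183,  325, 1166,  225,    0,    0,    0,    0,
          0,    0,    0]), array([0.   , 0.004, 0.008, 0.012, 0.016, 0.02 , 0.024, 0.028, 0.032,
       0.036, 0.04 , 0.044, 0.048, 0.052, 0.056]))
0.02 ((657.3348999023438, 0.6976776123046875), (363.6669006347656, 106.96465301513672), 84.27344512939453)
```

View pics/crop1.png

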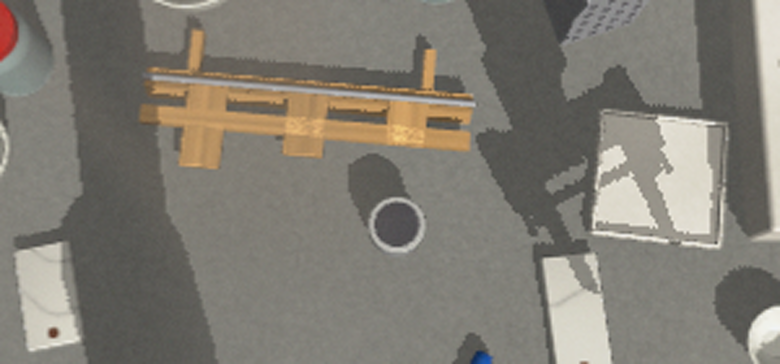

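```bash
cat > rack.py <<'E'
from h import *
from scipy.optimize import differential_evolution, minimize
def inside(q):
    x,y=q[:,0],q[:,1]; a=np.abs
    m=(a(y)<.18)&(x>-.052)&(x<-.032)
    for yc,L in ((.11,.096),(0,.074),(-.11,.052)): m|=(a(y-yc)<.022)&(x>-L)&(x<-.015)
    return m
for n,r in (('top',(120,205,220,376)),('side',(165,270,200,305))):
    X=np.load(n+'W.npy'); i=cv2.imread(f'pics/{n}0.png'); v0,v1,u0,u1=r
    X=X[v0:v1,u0:u1].reshape(-1,3); h=cv2.cvtColor(i,cv2.COLOR_BGR2HSV)[v0:v1,u0:u1].reshape(-1,3)
    ok=np.isfinite(X[:,2]); X=X[ok];h=h[ok]
    wood=X[:,2]>(.016 if n=='top' else .014)
    def cost(p):
        c,s=np.cos(p[2]),np.sin(p[2]); d=X[:,:2]-p[:2]
        q=np.c_[d[:,0]*c+d[:,1]*s,-d[:,0]*s+d[:,1]*c]
        reg=(q[:,0]<-.015)&(q[:,0]>-.12)&(np.abs(q[:,1])<.2)
        return np.sum((inside(q)!=wood)&reg)
    s=differential_evolution(cost,[(.65,.72),(-.03,.03),(-.2,.05)],seed=0,popsize=25)
    print(n,np.round(s.x,4),s.fun,wood.sum())
W=np.load('topW.npy'); S=np.load('sideW.npy')
for n,X,(v0,v1,u0,u1),zl in (('top',W,(215,280,383,420),.008),('side',S,(160,182,332,380),.005),('top',W,(210,270,178,222),.008),('side',S,(290,330,270,340),.006)):
    m=np.zeros(X.shape[:2],np.uint8); m[v0:v1,u0:u1]=1
    m&=((X[...,2]>zl)&(X[...,2]<.022)).astype(np.uint8)
    nl,L,stt,_=cv2.connectedComponentsWithStats(m,connectivity=4); k=1+stt[1:,4].argmax()
    P=X[L==k]
    print(n,len(P),cv2.minAreaRect((P[:,:2]*1000).astype(np.float32)),P[:,2].mean())
for n,(v0,v1,u0,u1),X in (('tray',(158,226,402,466),W),('trayS',(132,168,290,348),S)):
    i=cv2.imread('pics/%s0.png'%('top' if X is W else 'side'))[v0:v1,u0:u1]; P=X[v0:v1,u0:u1].reshape(-1,3)
    P=P[(P[:,2]>.003)&(P[:,2]<.02)]; 
    med=np.median(P[:,:2],0); P=P[np.abs(P[:,:2]-med).max(1)<.078]
    print(n,cv2.minAreaRect((P[:,:2]*1000).astype(np.float32)))
E
python3 rack.py
```

```text
top [ 0.6992 -0.0076 -0.0988] 248.0 3163
side [ 0.6995 -0.0041 -0.0948] 429.0 3169
top 1062 ((449.2697448730469, -291.98968505859375), (134.24465942382812, 60.37351608276367), 5.519846439361572) 0.014448195416751934
side 454 ((449.5350646972656, -288.071044921875), (134.37095642089844, 63.831443786621094), 6.670961380004883) 0.010776389856740835
top 910 ((479.70013427734375, 269.8251037597656), (110.15956115722656, 62.685428619384766), 10.978455543518066) 0.014650906513541857
side 1157 ((479.6488342285156, 273.19183349609375), (109.47794342041016, 61.32225036621094), 11.187170028686523) 0.012215603177952583
tray ((600.654541015625, -391.0103454589844), (155.70767211914062, 155.03768920898438), 89.56818389892578)
trayS ((599.9279174804688, -431.56939697265625), (151.24456787109375, 153.23313903808594), 2.813469409942627)
```

The left board is 110 mm, so it is board_short. The right one is 135 mm, so it is board_mid, and board_long is absent. The rack sits at about (0.699, -0.006) with yaw -0.097. I'll turn the tool to the rack's yaw and move towards the tin.

```bash
cat >> h.py <<'E'
O=np.array([.6993,-.0058]); YAW=-.097
C=np.array([[np.cos(YAW),np.sin(YAW)],[-np.sin(YAW),np.cos(YAW)]])
def rk(p): return C@(np.array(p)[:2]-O)
def pose():
    o=robot.observe(); p=np.array(o['tool_pos']); r=rk(p)
    print('t',round(o['time'],2),'rack xyz',np.round([*r,p[2]],4),'rpy',np.round(o['tool_rot'],3),'F',np.round(o['contact_force'],1),'open',round(o['opening'],4),'grip',round(float(o['grip_force']),1)); return np.array([*r,p[2]])
E
python3 - <<'E'
from h import *
for n,p in dict(tin=(.5455,-.0995),mid=(.4494,-.290),short=(.4797,.2715),bowl=(0,0)).items(): print(n,np.round(rk(p),4))
W=np.load('topW.npy'); S=np.load('sideW.npy')
for u,v in ((434,193),(165,182),(237,291),(365,262),(342,308),(482,257)): print(u,v,np.round(W[v,u],3),np.round(rk(W[v,u]),3))
# tray via rim corners seen in crop
for u,v in ((603,108),(727,122),(722,247),(592,235)):
    uu,vv=round(u/2.6+180),round(v/2.6+125); print(np.round(W[vv,uu],3))
E
```

```text
tin [-0.144  -0.1082]
mid [-0.2212 -0.3071]
short [-0.2454  0.2547]
bowl [-0.6966 -0.062 ]
434 193 [nan nan nan] [nan nan]
165 182 [0.641 0.375 0.008] [-0.095  0.373]
237 291 [0.334 0.159 0.015] [-0.379  0.129]
365 262 [ 0.408 -0.189  0.018] [-0.273 -0.21 ]
342 308 [ 0.285 -0.124  0.005] [-0.4   -0.158]
482 257 [ 0.418 -0.511  0.01 ] [-0.231 -0.53 ]
[ 0.676 -0.332  0.014]
[ 0.663 -0.473  0.   ]
[ 0.523 -0.457  0.001]
[ 0.539 -0.317 -0.002]
```

move_arm --pt "0.5 -0.2 0 0 0 0.05" --pt "1 -0.44 0 0 0 0.1" --pt "1 -0.44 0 0 0 0.15" --pt "1 -0.44 0 0 0 0.1763" --pt "1 -0.44 0 0 0 0.1763" --pt "1 -0.44 0 0 0 0.1763" --fingers 1 --newtons 20

```text
time: 0.85
tool_pos: [0.3018, -0.3876, 0.189]
tool_rot: [-3.141, 0.0, -0.096]
contact_force: [-0.3, 0.1, -0.4]
opening: 0.0915
grip_force: 0.0
```

move_arm --pt "0.5 -0.5 0 0 0 0" --pt "0.715 -1 0 0 0 0" --pt "0.715 -1 0 0 0 0"

```text
time: 1.23
tool_pos: [0.3843, -0.2919, 0.1892]
tool_rot: [-3.141, 0.0, -0.091]
contact_force: [-0.8, -1.1, 0.3]
opening: 0.0915
grip_force: 0.0
```

move_arm --pt "0.5 -0.5 0 0 0 0" --pt "0.715 -1 0 0 0 0" --pt "0.715 -1 0 0 0 0"

```text
time: 1.6
tool_pos: [0.4648, -0.2003, 0.189]
tool_rot: [-3.141, 0.0, -0.092]
contact_force: [-0.3, -2.0, -0.2]
opening: 0.0914
grip_force: 0.0
```

move_arm --pt "0.5 -0.5 0.2 0 0 0" --pt "0.715 -1 0.5 0 0 0" --pt "0.715 -1.0 0.89 0 0 0" --pt "0.715 -1.0 0.89 0 0 0"

```text
time: 2.1
tool_pos: [0.5419, -0.1102, 0.0973]
tool_rot: [-3.141, 0.007, -0.097]
contact_force: [-0.3, 0.2, 1.4]
opening: 0.0918
grip_force: 0.0
```

```bash
python3 -c "
from h import *
pose()
c=cam('side'); cv2.imwrite('pics/s1.png',cv2.resize(c['image'][100:260,220:420,::-1],None,fx=3,fy=3))"
```

```text
t 2.1 rack xyz [-0.1465 -0.1192  0.0973] rpy [-3.141  0.007 -0.097] F [-0.3  0.2  1.4] open 0.0918 grip 0.0
```

View pics/s1.png

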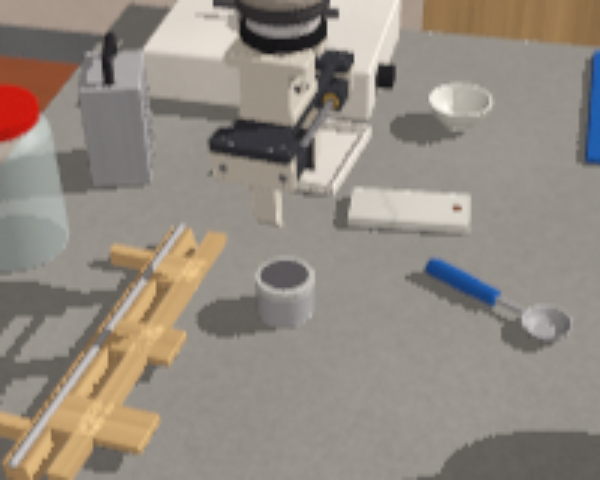

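The gripper is right above the tin. Next I'll correct y by 10 mm, descend and grip.

move_arm --pt "0 -0.1 0 0 0 0" --pt "0 -0.1 0.4 0 0 0" --pt "0 -0.1 0.88 0 0 0" --pt "0 -0.1 0.88 0 0 0"

```text
time: 2.65
tool_pos: [0.5437, -0.0999, 0.0112]
tool_rot: [-3.141, 0.004, -0.098]
contact_force: [0.2, 0.1, 0.2]
opening: 0.0919
grip_force: 0.0
```

move_arm --pt "0 0 0 0 0 0" --pt "0 0 0 0 0 0" --pt "0 0 0 0 0 0" --pt "0 0 0 0 0 0" --pt "0 0 0 0 0 0" --pt "0 0 0 0 0 0" --fingers -1 --newtons 25

```text
time: 3.4
tool_pos: [0.5455, -0.0998, 0.0122]
tool_rot: [3.142, 0.0, -0.097]
contact_force: [0.5, -0.9, -0.2]
opening: 0.0364
grip_force: 0.0
```

move_arm --pt "0 0 -0.2 0 0 0" --pt "0 0 -0.5 0 0 0" --pt "0 0 -0.5 0 0 0"

```text
time: 3.78
tool_pos: [0.547, -0.1003, 0.0642]
tool_rot: [3.141, -0.004, -0.097]
contact_force: [0.0, -0.3, -0.5]
opening: 0.0064
grip_force: 0.0
```

```bash
python3 -c "
from h import *
pose()"
```

```text
t 3.77 rack xyz [-0.1424 -0.1088  0.0642] rpy [ 3.141 -0.004 -0.097] F [ 0.  -0.3 -0.5] open 0.0064 grip 0.0
```

```bash
python3 -c "
from h import *
c=cam('side'); cv2.imwrite('pics/s2.png',cv2.resize(c['image'][100:300,200:440,::-1],None,fx=3,fy=3))
c=cam('top'); np.save('topW2.npy',cloud(c)); save(c,'top2')"
```

```text
(no output)
```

View pics/s2.png

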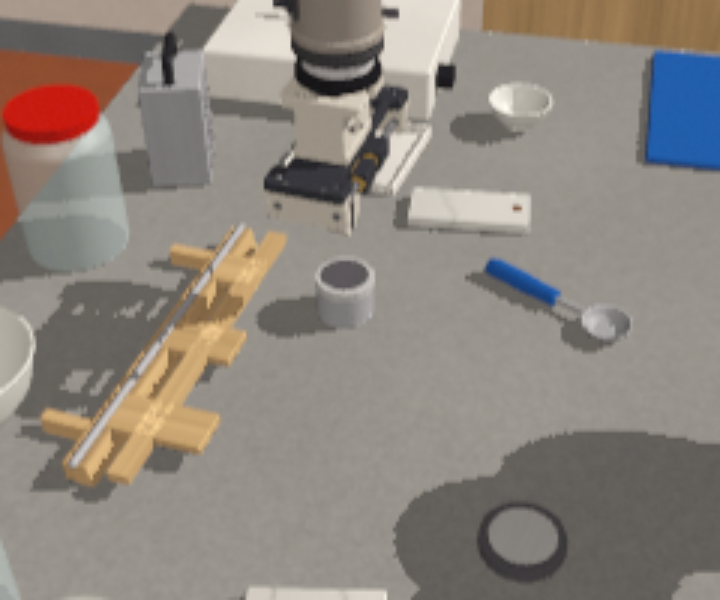

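Run:
```python
from h import *
c=cam('side'); S=cloud(c); W=np.load('topW2.npy')
def proj(c,p):
    E=np.linalg.inv(np.array(c['extrinsics'])); q=E[:3,:3]@p+E[:3,3]; a=np.array([q[0],-q[1]])/-q[2]; a*=1+c['k1']*(a@a)
    return a*c['f']+[c['cx'],c['cy']], -q[2]
p=np.array(robot.observe()['tool_pos']); print('side tcp',proj(c,p)); 
t=cam('top'); print('top tcp',proj(t,p)); print('cx',c['cx'],c['cy'],t['cx'],t['cy'])
# gripper cloud from side around
P=S[140:185,285:330]; m=(P[...,2]>.03)
print('side depth cells'); 
for v in (150,160,165,170,175,180,190,195): print(v,[np.round(S[v,u],3).tolist() for u in (300,310,316)])
P=W.reshape(-1,3); P=P[(P[:,2]>.04)&(P[:,2]<.06)&(np.abs(P[:,0]-.545)<.1)&(np.abs(P[:,1]+.1)<.1)]; print(len(P),P.min(0) if len(P) else 0,P.max(0) if len(P) else 0)
cv2.imwrite('pics/t2.png',cv2.resize(cv2.imread('pics/top2.png')[130:290,240:460],None,fx=3.5,fy=3.5))
```

```text
side tcp (array([314.81482313, 186.8327637 ]), np.float64(1.1024095592451175))
top tcp (array([331.89556818, 210.23669495]), np.float64(0.968399665900385))
cx 320.49089129365666 200.10254203190044 324.2927318398445 208.50504397504844
side depth cells
150 [[0.57, -0.053, 0.214], [0.541, -0.046, 0.223], [0.528, -0.057, 0.217]]
160 [[0.561, -0.019, 0.207], [0.536, -0.025, 0.206], [0.53, -0.065, 0.181]]
165 [[0.557, -0.005, 0.201], [0.53, -0.004, 0.206], [0.518, -0.014, 0.201]]
170 [[0.56, -0.014, 0.179], [0.531, -0.005, 0.19], [0.517, -0.012, 0.187]]
175 [[0.561, -0.013, 0.164], [0.533, -0.011, 0.17], [0.518, -0.013, 0.17]]
180 [[0.621, -0.199, 0.002], [0.59, -0.213, -0.004], [0.57, -0.214, -0.001]]
190 [[0.609, -0.155, -0.004], [0.561, -0.103, 0.044], [0.543, -0.106, 0.045]]
195 [[0.602, -0.13, -0.003], [0.555, -0.081, 0.044], [0.538, -0.083, 0.045]]
66 [ 0.51581144 -0.11886137  0.04025534] [ 0.53422915 -0.07826028  0.0505809 ]
```

View pics/t2.png

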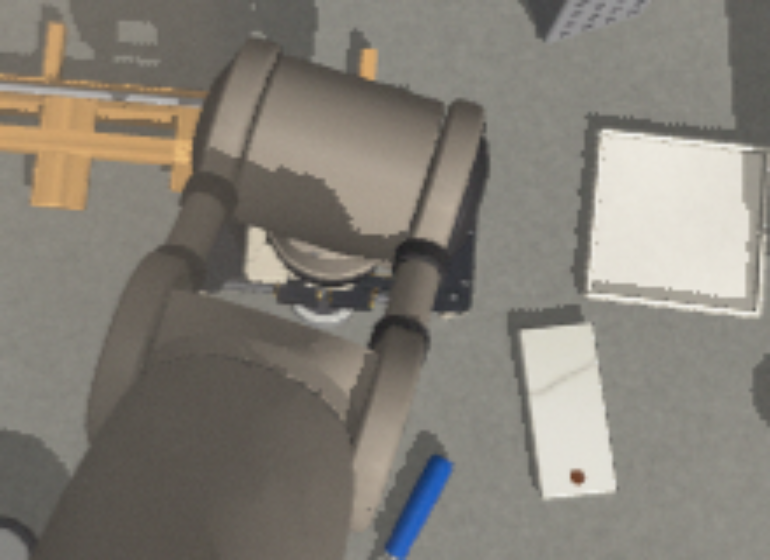

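The TCP is nominally over the tin, yet the fingers closed on nothing. I'll open the gripper and find the fingertip in the cloud.

move_arm --pt "0 0 0 0 0 0" --pt "0 0 0 0 0 0" --pt "0 0 0 0 0 0" --pt "0 0 0 0 0 0" --pt "0 0 0 0 0 0" --pt "0 0 0 0 0 0" --pt "0 0 0 0 0 0" --pt "0 0 0 0 0 0" --fingers 1

```text
time: 4.97
tool_pos: [0.5455, -0.0999, 0.0622]
tool_rot: [3.141, -0.0, -0.097]
contact_force: [-0.3, -0.2, 0.5]
opening: 0.0761
grip_force: 0.0
```

Run:
```python
from h import *
pose()
c=cam('side'); S=cloud(c)
p=np.array(robot.observe()['tool_pos']); print(p)
for v in range(164,206,3): print(v,[np.round(S[v,u],3).tolist() for u in (304,308,312,316,320)])
cv2.imwrite('pics/s3.png',cv2.resize(c['image'][120:220,250:370,::-1],None,fx=5,fy=5,interpolation=cv2.INTER_NEAREST))
```

```text
t 4.97 rack xyz [-0.144  -0.1085  0.0622] rpy [ 3.141 -0.    -0.097] F [-0.3 -0.2  0.5] open 0.0761 grip 0.0
[ 0.54547017 -0.09984448  0.06222285]
164 [[0.546, -0.005, 0.206], [0.536, -0.007, 0.206], [0.526, -0.008, 0.207], [0.517, -0.012, 0.205], [0.515, -0.047, 0.182]]
167 [[0.546, -0.001, 0.2], [0.535, -0.002, 0.201], [0.524, 0.001, 0.204], [0.517, -0.013, 0.195], [0.515, -0.045, 0.174]]
170 [[0.549, -0.012, 0.183], [0.537, -0.006, 0.188], [0.526, -0.006, 0.19], [0.517, -0.012, 0.187], [0.537, -0.137, 0.097]]
173 [[0.549, -0.011, 0.174], [0.539, -0.011, 0.175], [0.528, -0.01, 0.177], [0.518, -0.013, 0.177], [0.567, -0.256, -0.002]]
176 [[0.56, -0.044, 0.139], [0.539, -0.011, 0.165], [0.527, -0.008, 0.169], [0.518, -0.012, 0.168], [0.563, -0.242, -0.004]]
179 [[0.56, -0.044, 0.128], [0.548, -0.043, 0.131], [0.54, -0.052, 0.126], [0.572, -0.222, -0.003], [0.559, -0.224, -0.003]]
182 [[0.56, -0.044, 0.118], [0.549, -0.045, 0.119], [0.54, -0.052, 0.116], [0.568, -0.203, -0.001], [0.555, -0.207, -0.002]]
185 [[0.603, -0.183, -0.004], [0.552, -0.053, 0.102], [0.539, -0.049, 0.107], [0.564, -0.189, -0.002], [0.552, -0.194, -0.004]]
188 [[0.598, -0.166, -0.002], [0.57, -0.112, 0.043], [0.558, -0.116, 0.042], [0.545, -0.112, 0.047], [0.533, -0.116, 0.046]]
191 [[0.594, -0.151, -0.003], [0.566, -0.098, 0.043], [0.553, -0.098, 0.046], [0.541, -0.099, 0.047], [0.53, -0.102, 0.046]]
194 [[0.59, -0.135, -0.001], [0.562, -0.082, 0.045], [0.55, -0.086, 0.044], [0.539, -0.087, 0.045], [0.527, -0.09, 0.045]]
197 [[0.586, -0.121, -0.002], [0.559, -0.072, 0.042], [0.546, -0.07, 0.046], [0.535, -0.074, 0.045], [0.525, -0.08, 0.042]]
200 [[0.583, -0.107, -0.002], [0.559, -0.072, 0.031], [0.546, -0.069, 0.035], [0.535, -0.072, 0.035], [0.525, -0.081, 0.03]]
203 [[0.578, -0.092, -0.001], [0.56, -0.073, 0.018], [0.548, -0.073, 0.02], [0.536, -0.073, 0.023], [0.524, -0.077, 0.021]]
```

View pics/s3.png

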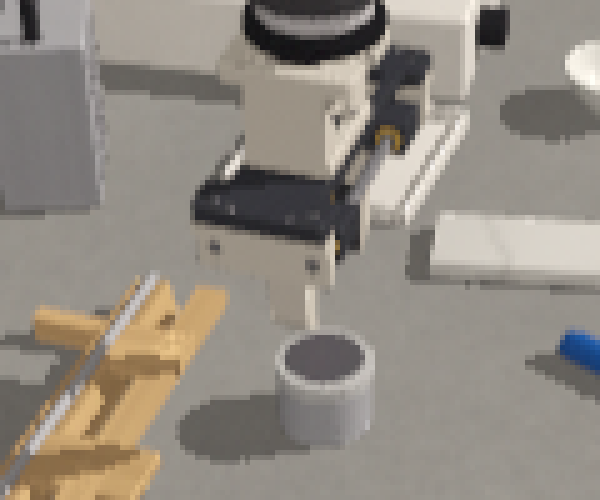

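The near fingertip (crop about (295,325)) is really at z≈0.10, while the reported TCP is 0.062. That means the fingertips sit about 40 mm higher than reported, and x and y agree. I'll go lower by that amount and watch the force.

move_arm --pt "0 0 0.3 0 0 0" --pt "0 0 0.6 0 0 0" --pt "0 0 0.8 0 0 0" --pt "0 0 0.86 0 0 0" --pt "0 0 0.86 0 0 0"

```text
time: 5.65
tool_pos: [0.5456, -0.0999, -0.0236]
tool_rot: [3.141, -0.0, -0.097]
contact_force: [0.5, 0.2, 0.7]
opening: 0.0919
grip_force: 0.0
```

Run:
```python
from h import *
pose()
c=cam('side'); S=cloud(c)
P=S[150:215,300:316].reshape(-1,3); P=P[(P[:,1]>-.062)&(P[:,1]<-.03)&(P[:,0]>.53)]
print(np.nanpercentile(P[:,2],[0,2,5,10,50,100]),len(P))
cv2.imwrite('pics/s4.png',cv2.resize(c['image'][150:230,260:360,::-1],None,fx=5,fy=5,interpolation=cv2.INTER_NEAREST))
```

```text
t 5.65 rack xyz [-0.1439 -0.1086 -0.0236] rpy [ 3.141 -0.    -0.097] F [0.5 0.2 0.7] open 0.0919 grip 0.0
[-0.00516289 -0.00362825 -0.00263303 -0.00103603  0.13468157  0.21414427] 539
```

View pics/s4.png

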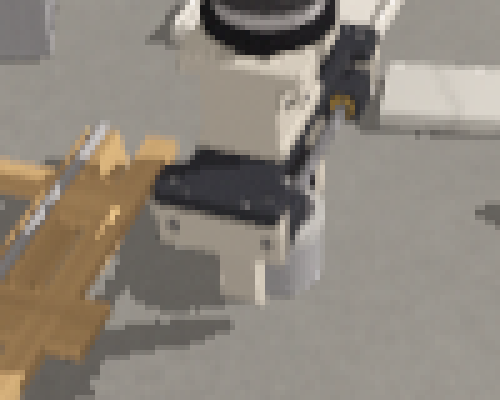

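The reported z is negative and there is no contact force, so the offset is real. The fingers now straddle the tin, and I'll grip.

move_arm --pt "0 0 0 0 0 0" --pt "0 0 0 0 0 0" --pt "0 0 0 0 0 0" --pt "0 0 0 0 0 0" --pt "0 0 0 0 0 0" --pt "0 0 0 0 0 0" --fingers -1 --newtons 25

```text
time: 6.45
tool_pos: [0.5456, -0.0999, -0.0236]
tool_rot: [3.141, -0.0, -0.097]
contact_force: [0.5, 0.1, 2.3]
opening: 0.0572
grip_force: 25.0
```

move_arm --pt "0 0 -0.2 0 0 0" --pt "0 0 -0.5 0 0 0" --pt "0 0 -0.5 0 0 0"

```text
time: 6.82
tool_pos: [0.547, -0.1003, 0.0279]
tool_rot: [3.141, -0.004, -0.097]
contact_force: [0.2, 0.1, -2.1]
opening: 0.0578
grip_force: 25.0
```

Run:
```python
from h import *
st()
for n in('topW','sideW'):
    P=np.load(n+'.npy').reshape(-1,3); P=P[(P[:,2]>.04)&(P[:,0]>.45)&(P[:,0]<.75)&(P[:,1]<-.3)]
    P=P[P[:,1]>-.7]; print(n,len(P),np.nanpercentile(P,[0,1,5,50,99],axis=0).round(3).tolist())
# tray white floor from top
W=np.load('topW2.npy'); print(np.round([W[185,425],W[200,445],W[180,450],W[210,415]],3))
```

```text
{'time': 6.825, 'tool_pos': [0.547, -0.1003, 0.0279], 'tool_rot': [3.1406, -0.0042, -0.097], 'qpos': [-0.3191, 0.5714, 1.6438, -0.0001, 0.9221, 1.3487], 'contact_force': [0.2465, 0.1177, -2.1227], 'opening': 0.0578, 'grip_force': 24.9998}
topW 7193 [[0.509, -0.7, 0.04], [0.525, -0.698, 0.044], [0.534, -0.688, 0.057], [0.633, -0.58, 0.071], [0.747, -0.479, 0.093]]
sideW 1895 [[0.511, -0.7, 0.04], [0.528, -0.695, 0.041], [0.534, -0.685, 0.045], [0.634, -0.552, 0.067], [0.748, -0.475, 0.09]]
[[ 0.624 -0.369  0.005]
 [ 0.58  -0.424  0.002]
 [ 0.639 -0.442  0.001]
 [ 0.552 -0.336  0.005]]
```

move_arm --pt "0.15 0.5 0 0 0 0" --pt "0.276 0.92 0 0 0 0" --pt "0.276 0.92 0 0 0 0"

```text
time: 7.2
tool_pos: [0.5638, -0.1969, 0.0247]
tool_rot: [3.141, 0.001, -0.101]
contact_force: [-0.1, 0.8, -2.0]
opening: 0.0578
grip_force: 25.0
```

move_arm --pt "0.15 0.5 0 0 0 0" --pt "0.276 0.92 0 0 0 0" --pt "0.276 0.92 0 0 0 0"

```text
time: 7.58
tool_pos: [0.5821, -0.2903, 0.0247]
tool_rot: [-3.142, 0.001, -0.1]
contact_force: [0.2, 0.4, -1.1]
opening: 0.0575
grip_force: 25.0
```

move_arm --pt "0.15 0.5 0 0 0 0" --pt "0.276 0.92 0 0 0 0" --pt "0.276 0.92 0 0 0 0" --pt "0.276 0.92 0 0 0 0" --pt "0.276 0.92 0 0 0 0"

```text
time: 8.2
tool_pos: [0.6011, -0.3804, 0.0259]
tool_rot: [-3.141, 0.001, -0.095]
contact_force: [0.2, 1.0, -0.7]
opening: 0.0576
grip_force: 25.0
```

move_arm --pt "0 0 0.2 0 0 0" --pt "0 0 0.35 0 0 0" --pt "0 0 0.42 0 0 0" --pt "0 0 0.44 0 0 0" --pt "0 0 0.44 0 0 0" --pt "0 0 0.44 0 0 0"

```text
time: 8.95
tool_pos: [0.6015, -0.3829, -0.0171]
tool_rot: [3.141, -0.001, -0.097]
contact_force: [-0.6, 0.9, -0.8]
opening: 0.0574
grip_force: 25.0
```

move_arm --pt "0 0 0.02 0 0 0" --pt "0 0 0.02 0 0 0"

```text
time: 9.2
tool_pos: [0.6013, -0.3827, -0.0195]
tool_rot: [3.141, -0.0, -0.097]
contact_force: [0.3, -0.9, -0.3]
opening: 0.0576
grip_force: 25.0
```

move_arm --pt "0 0 0 0 0 0" --pt "0 0 0 0 0 0" --pt "0 0 0 0 0 0" --pt "0 0 0 0 0 0" --pt "0 0 -0.2 0 0 0" --pt "0 0 -0.6 0 0 0" --pt "0 0 -1 0 0 0" --pt "0 0 -1 0 0 0" --fingers 0.65

```text
time: 10.2
tool_pos: [0.6035, -0.3844, 0.0866]
tool_rot: [3.136, -0.009, -0.097]
contact_force: [0.1, -1.0, 0.2]
opening: 0.0753
grip_force: 0.0
```

Run:
```python
from h import *
pose()
c=cam('side'); S=cloud(c); P=S[120:190,270:360].reshape(-1,3)
P=P[(P[:,2]>.036)&(P[:,2]<.058)&(P[:,1]>-.45)&(P[:,1]<-.3)&(P[:,0]>.5)&(P[:,0]<.7)]; print(len(P),cv2.minAreaRect((P[:,:2]*1000).astype(np.float32)),np.median(P[:,2]))
```

```text
t 10.2 rack xyz [-0.0586 -0.3861  0.0866] rpy [ 3.136 -0.009 -0.097] F [ 0.1 -1.   0.2] open 0.0753 grip 0.0
154 ((602.1236572265625, -378.4337158203125), (58.2808837890625, 60.16607666015625), 60.99309158325195) 0.04720519955393909
```

The tin now stands in the tray, 12 mm from its centre. Next I'll take the tall slat's free end.

move_arm --pt "0 -0.5 0 0 0 0" --pt "-0.04 -0.99 0 0 0 0" --pt "-0.04 -0.99 0 0 0 0" --fingers 1

```text
time: 10.62
tool_pos: [0.6064, -0.2796, 0.0797]
tool_rot: [-3.14, 0.002, -0.093]
contact_force: [-0.3, 1.1, 0.6]
opening: 0.0916
grip_force: 0.0
```

move_arm --pt "0 -0.5 0 0 0 0" --pt "-0.04 -0.99 0 0 0 0" --pt "-0.04 -0.99 0 0 0 0"

```text
time: 11.0
tool_pos: [0.6121, -0.182, 0.0798]
tool_rot: [-3.141, 0.002, -0.094]
contact_force: [-0.2, -0.0, 0.3]
opening: 0.0918
grip_force: 0.0
```

move_arm --pt "0 -0.5 0 0 0 0" --pt "-0.04 -0.99 0 0 0 0" --pt "-0.04 -0.99 0 0 0 0"

```text
time: 11.38
tool_pos: [0.6179, -0.0841, 0.0799]
tool_rot: [-3.141, 0.001, -0.094]
contact_force: [0.3, -0.8, -0.1]
opening: 0.0917
grip_force: 0.0
```

move_arm --pt "0 -0.5 0 0 0 0" --pt "-0.04 -0.99 0 0 0 0" --pt "-0.04 -0.99 0 0 0 0"

```text
time: 11.75
tool_pos: [0.6238, 0.0142, 0.0799]
tool_rot: [3.141, 0.0, -0.095]
contact_force: [-0.0, -0.1, -0.0]
opening: 0.0921
grip_force: 0.0
```

move_arm --pt "0 -0.5 0 0 0 0" --pt "-0.04 -0.99 0 0 0 0" --pt "-0.04 -0.99 0 0 0 0" --pt "-0.04 -0.99 0.2 0 0 0" --pt "-0.04 -0.99 0.6 0 0 0" --pt "-0.04 -0.99 0.6 0 0 0"

```text
time: 12.5
tool_pos: [0.6272, 0.1091, 0.0171]
tool_rot: [3.14, 0.007, -0.099]
contact_force: [-0.9, 0.1, -1.0]
opening: 0.0917
grip_force: 0.0
```

Run:
```python
from h import *
pose()
c=cam('side'); S=cloud(c)
P=S[140:300,200:330].reshape(-1,3); P=P[np.isfinite(P[:,2])]
r=np.array([rk(p) for p in P]); Q=np.c_[r,P[:,2]]
m=(np.abs(Q[:,0]+.082)<.03)&(np.abs(Q[:,1]-.11)<.12)&(P[:,2]>.035)
f=Q[m&(Q[:,2]<.09)&(np.abs(Q[:,1]-.167)<.025)]; print('finger n',len(f),np.percentile(f,[1,50,99],axis=0).round(3).tolist())
b=Q[m&(Q[:,2]>.09)]; print(np.percentile(b,[1,50,99],axis=0).round(3).tolist())
cv2.imwrite('pics/s5.png',cv2.resize(c['image'][140:290,190:340,::-1],None,fx=4,fy=4,interpolation=cv2.INTER_NEAREST))
```

```text
t 12.5 rack xyz [-0.0829  0.1073  0.0171] rpy [ 3.14   0.007 -0.099] F [-0.9  0.1 -1. ] open 0.0917 grip 0.0
finger n 69 [[-0.094, 0.158, 0.058], [-0.088, 0.172, 0.076], [-0.072, 0.174, 0.089]]
[[-0.112, 0.024, 0.112], [-0.092, 0.15, 0.216], [-0.054, 0.203, 0.371]]
```

View pics/s5.png

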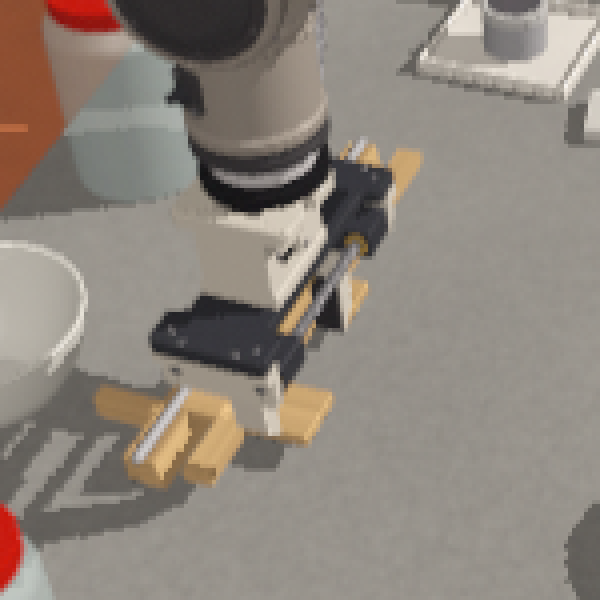

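The finger bottoms are at z≈0.058 for a reported 0.018, which confirms the 40 mm offset. The fingers straddle the tall slat at crop (300,410). I'll descend and grip.

move_arm --pt "0 0 0.2 0 0 0" --pt "0 0 0.4 0 0 0" --pt "0 0 0.53 0 0 0" --pt "0 0 0.53 0 0 0"

```text
time: 13.05
tool_pos: [0.6294, 0.1114, -0.0326]
tool_rot: [3.141, 0.0, -0.098]
contact_force: [0.2, -0.3, 0.6]
opening: 0.0919
grip_force: 0.0
```

move_arm --pt "0 0 0 0 0 0" --pt "0 0 0 0 0 0" --pt "0 0 0 0 0 0" --pt "0 0 0 0 0 0" --pt "0 0 0 0 0 0" --pt "0 0 0 0 0 0" --pt "0 0 0 0 0 0" --fingers -1 --newtons 15

```text
time: 13.92
tool_pos: [0.6291, 0.1115, -0.0328]
tool_rot: [3.141, 0.0, -0.097]
contact_force: [-0.9, -3.3, 0.4]
opening: 0.0439
grip_force: 15.0
```

move_arm --pt "0 0 -0.1 0 0 0" --pt "0.02 0 -0.21 0 0 0" --pt "0.04 0 -0.32 0 0 0" --pt "0.085 0 -0.42 0 0 0" --pt "0.14 0 -0.51 0 0 0" --pt "0.205 0 -0.6 0 0 0" --pt "0.28 0 -0.67 0 0 0" --pt "0.365 0 -0.735 0 0 0" --pt "0.365 0 -0.735 0 0 0"

```text
time: 15.05
tool_pos: [0.6655, 0.1079, 0.0416]
tool_rot: [3.141, 0.0, -0.097]
contact_force: [-0.2, -5.6, -0.3]
opening: 0.0437
grip_force: 15.0
```

```bash
python3 -c "
from h import *
pose()"
```

```text
t 15.05 rack xyz [-0.0447  0.1099  0.0416] rpy [ 3.141  0.    -0.097] F [-0.2 -5.6 -0.3] open 0.0437 grip 15.0
```

move_arm --pt "0.09 0 -0.055 0 0 0" --pt "0.19 0 -0.094 0 0 0" --pt "0.3 0 -0.12 0 0 0" --pt "0.4 0 -0.135 0 0 0" --pt "0.51 0 -0.135 0 0 0" --pt "0.58 0 -0.13 0 0 0" --pt "0.62 0 -0.12 0 0 0" --pt "0.66 0 -0.115 0 0 0" --pt "0.66 0 -0.115 0 0 0"

```text
time: 16.18
tool_pos: [0.7312, 0.1015, 0.0537]
tool_rot: [3.141, -0.001, -0.097]
contact_force: [-1.2, -5.5, 1.5]
opening: 0.0438
grip_force: 15.0
```

```bash
cat > bk.py <<'E'
from h import *
pose()
c=cam('side'); S=cloud(c); h=cv2.cvtColor(c['image'],cv2.COLOR_RGB2HSV)
m=(h[...,0]>8)&(h[...,0]<25)&(h[...,1]>60)
P=S[m]; P=P[np.isfinite(P[:,2])]; Q=np.c_[(P[:,:2]-O)@C.T,P[:,2]]
Q=Q[(np.abs(Q[:,0])<.12)&(np.abs(Q[:,1])<.2)]
for y in (.11,.07,.04,0,-.04,-.07,-.11,-.15):
    q=Q[(np.abs(Q[:,1]-y)<.02)&(Q[:,2]>.035)]
    if len(q)>3: print(y,len(q),'top',np.round(q[q[:,2].argmax()],3),'xmin/max',np.round(np.percentile(q[:,0],[2,98]),3),'slope deg from vert',np.round(np.degrees(np.arctan(np.polyfit(q[:,2],q[:,0],1)[0])),1))
E
python3 bk.py
```

```text
t 16.18 rack xyz [0.0214 0.1098 0.0537] rpy [ 3.141e+00 -1.000e-03 -9.700e-02] F [-1.2 -5.5  1.5] open 0.0438 grip 15.0
0.11 346 top [-0.016  0.094  0.363] xmin/max [-0.013  0.016] slope deg from vert -0.4
0.07 128 top [-0.009  0.089  0.345] xmin/max [-0.011  0.014] slope deg from vert -2.4
0.04 121 top [0.009 0.022 0.097] xmin/max [-0.004  0.014] slope deg from vert 15.8
0 198 top [ 0.009 -0.009  0.098] xmin/max [-0.006  0.016] slope deg from vert 15.3
-0.04 71 top [ 0.001 -0.046  0.076] xmin/max [-0.001  0.012] slope deg from vert 21.1
-0.07 86 top [ 0.004 -0.065  0.076] xmin/max [-0.004  0.011] slope deg from vert 13.4
-0.11 109 top [ 0.001 -0.129  0.077] xmin/max [-0.006  0.012] slope deg from vert 17.3
-0.15 57 top [ 0.003 -0.133  0.077] xmin/max [-0.002  0.012] slope deg from vert 20.7
```

move_arm --pt "0.03 0 0.01 0 0 0" --pt "0.06 0 0.02 0 0 0" --pt "0.06 0 0.02 0 0 0"

```text
time: 16.6
tool_pos: [0.734, 0.1012, 0.0527]
tool_rot: [3.14, 0.006, -0.097]
contact_force: [-16.4, -5.3, 12.2]
opening: 0.0435
grip_force: 15.0
```

The backrest is pressed against its stop with 16 N. I'll release it and go to the short board.

move_arm --pt "-0.02 0 0 0 0 0" --pt "-0.02 0 0 0 0 0" --pt "-0.02 0 0 0 0 0" --pt "-0.02 0 0 0 0 0" --pt "-0.02 0 -0.2 0 0 0" --pt "-0.02 0 -0.5 0 0 0" --pt "-0.02 0 -0.7 0 0 0" --pt "-0.02 0 -0.7 0 0 0" --fingers 1

```text
time: 17.6
tool_pos: [0.7364, 0.1019, 0.1222]
tool_rot: [-3.141, -0.004, -0.097]
contact_force: [-0.1, 0.7, -0.1]
opening: 0.0918
grip_force: 0.0
```

move_arm --pt "-0.5 0 0 0 0 0" --pt "-0.9 -0.2 0 0 0 0" --pt "-0.9 -0.48 0 0 0 0"

```text
time: 17.98
tool_pos: [0.6462, 0.1583, 0.1184]
tool_rot: [3.14, 0.006, -0.098]
contact_force: [0.9, -1.1, -0.1]
opening: 0.0919
grip_force: 0.0
```

```bash
python3 bk.py
```

```text
t 17.98 rack xyz [-0.0688  0.1582  0.1184] rpy [ 3.14   0.006 -0.098] F [ 0.9 -1.1 -0.1] open 0.0919 grip 0.0
0.11 114 top [-0.098  0.112  0.244] xmin/max [-0.104  0.   ] slope deg from vert -26.3
0.07 37 top [-0.105  0.087  0.228] xmin/max [-0.104  0.003] slope deg from vert -32.3
0.04 87 top [0.01  0.02  0.095] xmin/max [-0.004  0.015] slope deg from vert 14.6
0 48 top [0.015 0.015 0.097] xmin/max [-0.008  0.017] slope deg from vert 19.1
-0.04 34 top [ 0.005 -0.046  0.075] xmin/max [-0.002  0.009] slope deg from vert 21.9
-0.07 58 top [ 0.009 -0.06   0.075] xmin/max [-0.005  0.009] slope deg from vert 11.4
-0.11 69 top [ 0.002 -0.128  0.069] xmin/max [-0.007  0.002] slope deg from vert 14.8
-0.15 58 top [ 0.003 -0.157  0.077] xmin/max [-0.001  0.012] slope deg from vert 24.0
```

move_arm --pt "-0.5 -0.3 0 0 0 0" --pt "-0.9 -0.48 0 0 0 0" --pt "-0.9 -0.48 0 0 0 0"

```text
time: 18.4
tool_pos: [0.5626, 0.2162, 0.1193]
tool_rot: [3.141, 0.003, -0.094]
contact_force: [0.1, -0.7, -0.2]
opening: 0.0915
grip_force: 0.0
```

move_arm --pt "-0.5 -0.3 0 0 0 -0.05" --pt "-0.9 -0.48 0.2 0 0 -0.092" --pt "-0.9 -0.48 0.6 0 0 -0.092" --pt "-0.9 -0.48 0.8 0 0 -0.092" --pt "-0.9 -0.48 0.8 0 0 -0.092"

```text
time: 19.02
tool_pos: [0.48, 0.2702, 0.0381]
tool_rot: [3.141, 0.004, 0.191]
contact_force: [-0.0, -0.1, 0.1]
opening: 0.0921
grip_force: 0.0
```

```bash
python3 -c "
from h import *
pose(); print(robot.observe()['tool_pos'])"
```

```text
t 19.02 rack xyz [-0.245   0.2535  0.0381] rpy [3.141 0.004 0.191] F [-0.  -0.1  0.1] open 0.0921 grip 0.0
[0.47996468 0.27024696 0.03812853]
```

move_arm --pt "0 0 0.4 0 0 0" --pt "0 0 0.65 0 0 0" --pt "0 0 0.73 0 0 0" --pt "0 0 0.75 0 0 0" --pt "0 0 0.75 0 0 0"

```text
time: 19.65
tool_pos: [0.4814, 0.2715, -0.0338]
tool_rot: [-3.141, -0.002, 0.192]
contact_force: [-0.2, -0.5, -0.5]
opening: 0.0921
grip_force: 0.0
```

move_arm --pt "0 0 0 0 0 0" --pt "0 0 0 0 0 0" --pt "0 0 0 0 0 0" --pt "0 0 0 0 0 0" --pt "0 0 0 0 0 0" --pt "0 0 0 0 0 0" --fingers -1 --newtons 35

```text
time: 20.4
tool_pos: [0.4805, 0.2713, -0.0347]
tool_rot: [-3.142, -0.0, 0.192]
contact_force: [-1.0, -0.1, 3.1]
opening: 0.0597
grip_force: 35.0
```

move_arm --pt "0 0 -0.1 0 0 0" --pt "0 0 -0.15 0 0 0" --pt "0 0 -0.15 0 0 0"

```text
time: 20.78
tool_pos: [0.4808, 0.2713, -0.0193]
tool_rot: [-3.142, -0.001, 0.192]
contact_force: [0.7, -0.0, -2.7]
opening: 0.06
grip_force: 35.0
```

move_arm --pt "0 0.4 -0.1 0 0 0.04" --pt "0 0.8 -0.1 0 0 0.08" --pt "0 1 -0.1 0 0 0.092" --pt "0 1 -0.1 0 0 0.092"

```text
time: 21.28
tool_pos: [0.4997, 0.1718, -0.0099]
tool_rot: [3.141, 0.0, -0.099]
contact_force: [-0.0, 0.4, -2.5]
opening: 0.0594
grip_force: 35.0
```

move_arm --pt "0.2 0.4 0 0 0 0" --pt "0.42 0.896 0 0 0 0" --pt "0.42 0.896 0 0 0 0"

```text
time: 21.65
tool_pos: [0.534, 0.0776, -0.0098]
tool_rot: [3.141, -0.001, -0.1]
contact_force: [-0.8, 0.0, -2.0]
opening: 0.0599
grip_force: 35.0
```

move_arm --pt "0.2 0.4 0 0 0 0" --pt "0.42 0.896 0 0 0 0" --pt "0.42 0.896 0 0 0 0"

```text
time: 22.02
tool_pos: [0.567, -0.0153, -0.0098]
tool_rot: [3.141, -0.002, -0.1]
contact_force: [-0.1, -0.4, -2.4]
opening: 0.0592
grip_force: 35.0
```

move_arm --pt "0.2 0.4 0 0 0 0" --pt "0.42 0.896 0 0 0 0" --pt "0.42 0.896 0 0 0 0" --pt "0.42 0.896 0 0 0 0"

```text
time: 22.52
tool_pos: [0.598, -0.1047, -0.0103]
tool_rot: [-3.141, 0.002, -0.096]
contact_force: [-0.6, 0.5, -2.0]
opening: 0.0594
grip_force: 35.0
```

```bash
python3 -c "
from h import *
pose()"
```

```text
t 22.52 rack xyz [-0.0912 -0.1082 -0.0103] rpy [-3.141e+00  2.000e-03 -9.600e-02] F [-0.6  0.5 -2. ] open 0.0594 grip 35.0
```

move_arm --pt "0 0 0.15 0 0 0" --pt "0 0 0.22 0 0 0" --pt "0 0 0.245 0 0 0" --pt "0 0 0.245 0 0 0"

```text
time: 23.02
tool_pos: [0.5988, -0.1062, -0.0344]
tool_rot: [-3.142, 0.0, -0.096]
contact_force: [0.1, 0.3, -1.2]
opening: 0.0597
grip_force: 35.0
```

move_arm --pt "0 0 0 0 0 0" --pt "0 0 0 0 0 0" --pt "0 0 0 0 0 0" --pt "0 0 0 0 0 0" --pt "-0.2 0 0 0 0 0" --pt "-0.43 0 0 0 0 0" --pt "-0.43 0 0 0 0 0" --fingers 1

```text
time: 23.9
tool_pos: [0.5549, -0.1023, -0.0343]
tool_rot: [-3.141, 0.001, -0.097]
contact_force: [0.2, 0.0, -0.5]
opening: 0.0916
grip_force: 0.0
```

move_arm --pt "0 0 0 0 0 0" --pt "0 0 0 0 0 0" --pt "0 0 0 0 0 0" --pt "0 0 0 0 0 0" --pt "0 0 0 0 0 0" --pt "0 0 0 0 0 0" --fingers -1 --newtons 10

```text
time: 24.65
tool_pos: [0.5561, -0.1026, -0.0344]
tool_rot: [3.142, -0.0, -0.097]
contact_force: [0.1, -0.2, -0.4]
opening: 0.0602
grip_force: 10.0
```

```bash
python3 -c "
from h import *
pose()
c=cam('side'); np.save('s6.npy',cloud(c)); cv2.imwrite('pics/s6.png',cv2.resize(c['image'][130:260,230:380,::-1],None,fx=4,fy=4,interpolation=cv2.INTER_NEAREST))"
```

```text
t 24.65 rack xyz [-0.1331 -0.1102 -0.0344] rpy [ 3.142 -0.    -0.097] F [ 0.1 -0.2 -0.4] open 0.0602 grip 10.0
```

View pics/s6.png

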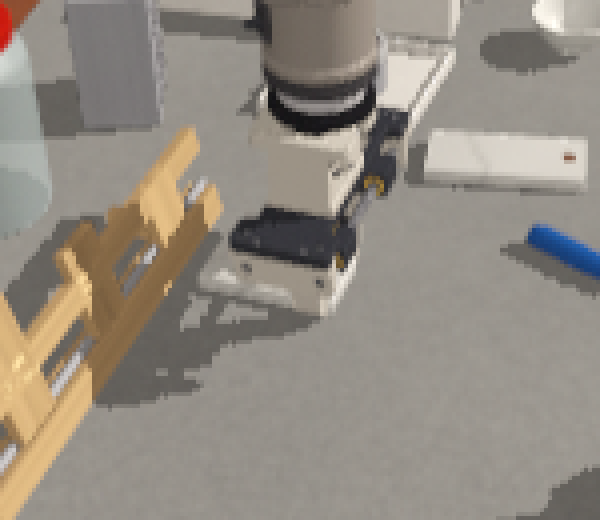

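The backrest is up and the board lies flat and square in front of the rail at the low bay. I'll tip it up with a light grip so it pivots in the pads.

move_arm --pt "0.015 0 -0.11 0 0 0" --pt "0.055 0 -0.25 0 0 0" --pt "0.11 0 -0.37 0 0 0" --pt "0.17 0 -0.48 0 0 0" --pt "0.255 0 -0.58 0 0 0" --pt "0.345 0 -0.67 0 0 0" --pt "0.345 0 -0.67 0 0 0" --newtons 7

```text
time: 25.58
tool_pos: [0.5918, -0.1062, 0.0335]
tool_rot: [3.141, -0.002, -0.097]
contact_force: [-0.6, -0.6, -0.7]
opening: 0.06
grip_force: 7.0
```

```bash
cat > bd.py <<'E'
from h import *
import sys
yc=float(sys.argv[1]); p=pose()
c=cam('side'); S=cloud(c); h=cv2.cvtColor(c['image'],cv2.COLOR_RGB2HSV)
m=(h[...,1]<45)&(h[...,2]>110)
P=S[m]; P=P[np.isfinite(P[:,2])]; Q=np.c_[(P[:,:2]-O)@C.T,P[:,2]]
# edge face (y side nearest the camera, y=yc+.03)
q=Q[(np.abs(Q[:,1]-yc-.03)<.006)&(Q[:,0]>-.2)&(Q[:,0]<.06)&(Q[:,2]>.004)&(Q[:,2]<.15)]
print(len(q))
if len(q)>8:
    rc=cv2.minAreaRect((q[:,[0,2]]*1000).astype(np.float32)); print('side face',rc); print(np.round(cv2.boxPoints(rc),1).tolist())
if len(sys.argv)>2: cv2.imwrite('pics/%s.png'%sys.argv[2],cv2.resize(c['image'][110:240,220:370,::-1],None,fx=4,fy=4,interpolation=cv2.INTER_NEAREST))
E
python3 bd.py -.11 s7
```

```text
t 25.57 rack xyz [-0.0973 -0.1104  0.0335] rpy [ 3.141e+00 -2.000e-03 -9.700e-02] F [-0.6 -0.6 -0.7] open 0.06 grip 7.0
114
side face ((-60.984397888183594, 38.52894592285156), (37.58606719970703, 127.1225357055664), 61.41526412963867)
[[-125.80000305175781, 52.400001525878906], [-14.199999809265137, -8.399999618530273], [3.799999952316284, 24.600000381469727], [-107.80000305175781, 85.4000015258789]]
```

View pics/s7.png

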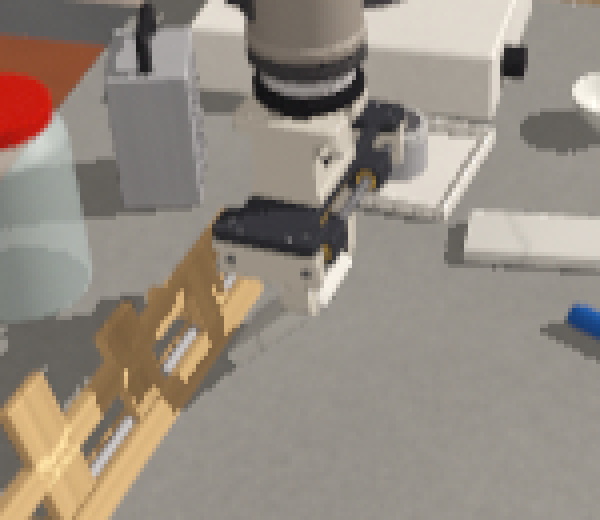

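move_arm --pt "0.1 0 -0.075 0 0 0" --pt "0.21 0 -0.139 0 0 0" --pt "0.33 0 -0.185 0 0 0" --pt "0.46 0 -0.218 0 0 0" --pt "0.59 0 -0.23 0 0 0" --pt "0.59 0 -0.23 0 0 0" --newtons 6

```text
time: 26.38
tool_pos: [0.6497, -0.1116, 0.056]
tool_rot: [3.141, -0.001, -0.097]
contact_force: [1.0, 0.4, 3.9]
opening: 0.06
grip_force: 6.0
```

```bash
python3 bd.py -.11 s8
```

```text
t 26.38 rack xyz [-0.0391 -0.1101  0.056 ] rpy [ 3.141e+00 -1.000e-03 -9.700e-02] F [1.  0.4 3.9] open 0.06 grip 6.0
128
side face ((-41.993507385253906, 55.65430450439453), (45.349151611328125, 100.69523620605469), 31.526424407958984)
[[-87.5999984741211, 86.69999694824219], [-35.0, 0.8999999761581421], [3.700000047683716, 24.600000381469727], [-49.0, 110.4000015258789]]
```

View pics/s8.png

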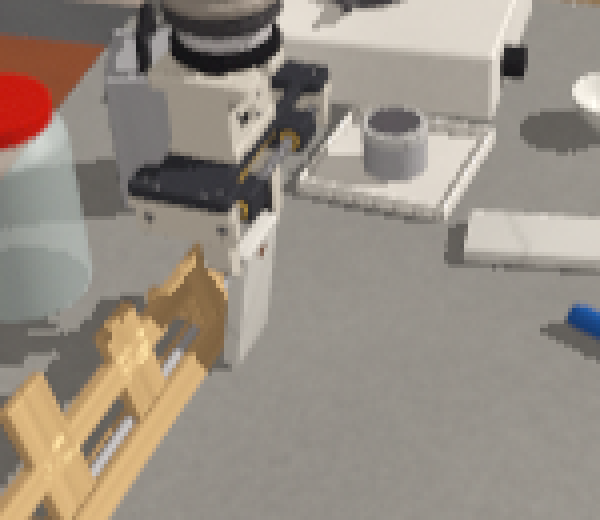

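The board stands nearly upright with its foot just before the rail. I'll push it back to the lean.

move_arm --pt "0.08 0 -0.01 0 0 0" --pt "0.16 0 -0.01 0 0 0" --pt "0.24 0 -0.005 0 0 0" --pt "0.32 0 0 0 0 0" --pt "0.38 0 0.01 0 0 0" --pt "0.42 0 0.02 0 0 0" --pt "0.42 0 0.02 0 0 0"

```text
time: 27.3
tool_pos: [0.6916, -0.1158, 0.0541]
tool_rot: [3.141, -0.001, -0.097]
contact_force: [1.3, 0.6, 3.2]
opening: 0.0596
grip_force: 6.0
```

```bash
python3 bd.py -.11 s9
```

```text
t 27.3 rack xyz [ 0.003  -0.1102  0.0541] rpy [ 3.141e+00 -1.000e-03 -9.700e-02] F [1.3 0.6 3.2] open 0.0596 grip 6.0
138
side face ((-4.976230621337891, 55.99287033081055), (107.56688690185547, 33.743324279785156), 77.61445617675781)
[[-33.0, 7.099999904632568], [-0.0, -0.20000000298023224], [23.0, 104.9000015258789], [-9.899999618530273, 112.0999984741211]]
```

View pics/s9.png

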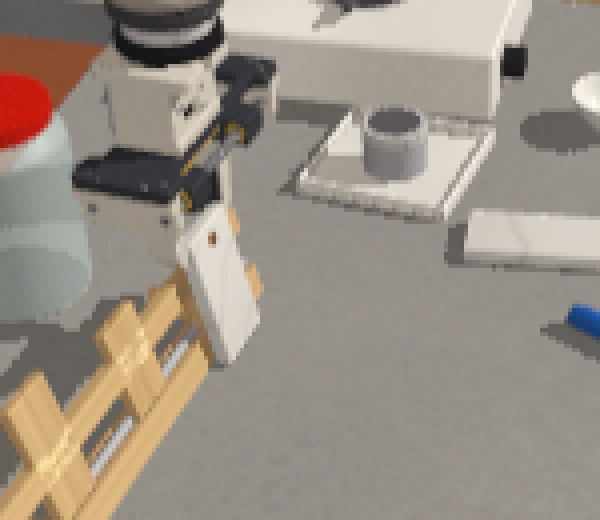

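move_arm --pt "0.03 0 0 0 0 0" --pt "0.03 0 0 0 0 0"

```text
time: 27.6
tool_pos: [0.6939, -0.116, 0.0537]
tool_rot: [3.141, 0.0, -0.097]
contact_force: [0.4, 0.4, 3.0]
opening: 0.0599
grip_force: 6.0
```

move_arm --pt "0 0 0 0 0 0" --pt "0 0 0 0 0 0" --pt "0 0 0 0 0 0" --pt "0 0 0 0 0 0" --pt "0 0 0 0 0 0" --pt "0 0 -0.2 0 0 0" --pt "0 0 -0.5 0 0 0" --pt "0 0 -0.8 0 0 0" --pt "0 0 -0.8 0 0 0" --fingers 1

```text
time: 28.72
tool_pos: [0.6955, -0.1164, 0.1369]
tool_rot: [3.14, -0.006, -0.097]
contact_force: [-0.2, -0.7, 0.3]
opening: 0.092
grip_force: 0.0
```

```bash
python3 bd.py -.11
```

```text
t 28.73 rack xyz [ 0.007  -0.1104  0.1369] rpy [ 3.14  -0.006 -0.097] F [-0.2 -0.7  0.3] open 0.092 grip 0.0
148
side face ((-2.877908229827881, 52.71669006347656), (106.25741577148438, 31.25346565246582), 72.90045928955078)
[[-33.400001525878906, 6.5], [-3.5999999046325684, -2.700000047683716], [27.700000762939453, 98.9000015258789], [-2.200000047683716, 108.0999984741211]]
```

The short board leans at about 15° in its bay. Now the middle board.

move_arm --pt "-0.5 0 0 0 0 0" --pt "-0.757 0.4 0 0 0 0" --pt "-0.757 0.657 0 0 0 0"

```text
time: 29.15
tool_pos: [0.6096, -0.1744, 0.1323]
tool_rot: [-3.141, 0.004, -0.097]
contact_force: [0.5, -0.7, -0.4]
opening: 0.0916
grip_force: 0.0
```

move_arm --pt "-0.4 0.3 0 0 0 0" --pt "-0.757 0.657 0 0 0 0" --pt "-0.757 0.657 0 0 0 0"

```text
time: 29.52
tool_pos: [0.5275, -0.2335, 0.1324]
tool_rot: [-3.141, 0.003, -0.101]
contact_force: [0.6, 0.2, 0.7]
opening: 0.0918
grip_force: 0.0
```

move_arm --pt "-0.4 0.3 0 0 0 -0.04" --pt "-0.757 0.657 0.3 0 0 -0.063" --pt "-0.757 0.657 0.7 0 0 -0.063" --pt "-0.757 0.657 0.9 0 0 -0.063" --pt "-0.757 0.657 0.9 0 0 -0.063" --pt "-0.757 0.657 0.9 0 0 -0.063"

```text
time: 30.28
tool_pos: [0.4495, -0.29, 0.0441]
tool_rot: [3.141, -0.001, 0.101]
contact_force: [0.4, 1.0, 0.9]
opening: 0.0916
grip_force: 0.0
```

```bash
python3 bd.py -.11
python3 - <<'E'
from h import *
c=cam('side'); X=cloud(c)
m=np.zeros(X.shape[:2],np.uint8); m[160:182,332:380]=1; m&=((X[...,2]>.005)&(X[...,2]<.022)).astype(np.uint8)
nl,L,s,_=cv2.connectedComponentsWithStats(m,connectivity=4); P=X[L==1+s[1:,4].argmax()]
print(len(P),cv2.minAreaRect((P[:,:2]*1000).astype(np.float32)), robot.observe()['tool_pos'])
E
```

```text
t 30.27 rack xyz [-0.2211 -0.3071  0.0441] rpy [ 3.141e+00 -1.000e-03  1.010e-01] F [0.4 1.  0.9] open 0.0916 grip 0.0
146
side face ((-3.736480236053467, 52.585845947265625), (107.9263916015625, 30.139400482177734), 72.9704360961914)
[[-33.900001525878906, 5.400000095367432], [-5.099999904632568, -3.4000000953674316], [26.5, 99.80000305175781], [-2.299999952316284, 108.5999984741211]]
452 ((449.39459228515625, -287.6177978515625), (134.5155792236328, 63.87040710449219), 7.1492791175842285) [ 0.44964117 -0.29031863  0.04462132]
```

move_arm --pt "0 0 0.4 0 0 0" --pt "0 0 0.68 0 0 0" --pt "0 0 0.77 0 0 0" --pt "0 0 0.79 0 0 0" --pt "0 0 0.79 0 0 0"

```text
time: 31.0
tool_pos: [0.4495, -0.2907, -0.0342]
tool_rot: [3.14, -0.001, 0.101]
contact_force: [-0.1, 0.8, 0.4]
opening: 0.0916
grip_force: 0.0
```

move_arm --pt "0 0 0 0 0 0" --pt "0 0 0 0 0 0" --pt "0 0 0 0 0 0" --pt "0 0 0 0 0 0" --pt "0 0 0 0 0 0" --pt "0 0 0 0 0 0" --fingers -1 --newtons 35

```text
time: 31.75
tool_pos: [0.4489, -0.2903, -0.0351]
tool_rot: [3.141, -0.0, 0.101]
contact_force: [-0.5, -0.6, 2.0]
opening: 0.0595
grip_force: 35.0
```

move_arm --pt "0 0 -0.15 0 0 0" --pt "0 0 -0.25 0 0 0" --pt "0 0 -0.25 0 0 0"

```text
time: 32.12
tool_pos: [0.4493, -0.2905, -0.0091]
tool_rot: [3.14, -0.001, 0.101]
contact_force: [0.3, 0.1, -3.2]
opening: 0.0595
grip_force: 35.0
```

```bash
python3 -c "
from h import *
pose()"
```

```text
t 32.12 rack xyz [-0.2212 -0.3076 -0.0091] rpy [ 3.14e+00 -1.00e-03  1.01e-01] F [ 0.3  0.1 -3.2] open 0.0595 grip 35.0
```

move_arm --pt "0.4 -0.3 0 0 0 0.04" --pt "0.8 -0.7 0 0 0 0.063" --pt "0.9 -0.9 0 0 0 0.063" --pt "0.9 -0.9 0 0 0 0.063"

```text
time: 32.62
tool_pos: [0.5294, -0.1896, -0.0107]
tool_rot: [-3.141, 0.001, -0.094]
contact_force: [-0.0, -0.2, -3.4]
opening: 0.0595
grip_force: 35.0
```

move_arm --pt "0 -0.5 0 0 0 0" --pt "0 -1 0 0 0 0" --pt "0 -1 0 0 0 0"

```text
time: 33.0
tool_pos: [0.5382, -0.0898, -0.0105]
tool_rot: [-3.141, 0.001, -0.094]
contact_force: [-1.6, -0.2, -4.2]
opening: 0.0596
grip_force: 35.0
```

move_arm --pt "0.1 -0.5 0 0 0 0" --pt "0.3 -0.9 0 0 0 0" --pt "0.47 -1.0 0 0 0 0" --pt "0.47 -1.0 0 0 0 0" --pt "0.47 -1.0 0 0 0 0"

```text
time: 33.62
tool_pos: [0.5945, 0.0015, -0.0107]
tool_rot: [3.141, 0.001, -0.098]
contact_force: [-0.5, -0.6, -2.9]
opening: 0.0598
grip_force: 35.0
```

```bash
python3 bd.py -.11
```

```text
t 33.62 rack xyz [-0.105  -0.0029 -0.0107] rpy [ 3.141e+00  1.000e-03 -9.800e-02] F [-0.5 -0.6 -2.9] open 0.0598 grip 35.0
97
side face ((-69.32225036621094, 74.68330383300781), (81.98915100097656, 157.0615997314453), 82.09790802001953)
[[-152.6999969482422, 44.900001525878906], [2.799999952316284, 23.299999237060547], [14.100000381469727, 104.5], [-141.5, 126.0999984741211]]
```

move_arm --pt "0 -0.02 0.15 0 0 0" --pt "0 -0.02 0.22 0 0 0" --pt "0 -0.02 0.245 0 0 0" --pt "0 -0.02 0.245 0 0 0"

```text
time: 34.17
tool_pos: [0.5954, 0.0049, -0.035]
tool_rot: [3.141, 0.0, -0.097]
contact_force: [0.6, 1.1, -2.6]
opening: 0.0593
grip_force: 35.0
```

move_arm --pt "0 0 0 0 0 0" --pt "0 0 0 0 0 0" --pt "0 0 0 0 0 0" --pt "0 0 0 0 0 0" --pt "-0.25 0 0 0 0 0" --pt "-0.55 0 0 0 0 0" --pt "-0.55 0 0 0 0 0" --fingers 1

```text
time: 35.05
tool_pos: [0.5388, 0.0107, -0.0349]
tool_rot: [3.142, 0.002, -0.097]
contact_force: [-0.2, -1.2, 1.3]
opening: 0.0921
grip_force: 0.0
```

move_arm --pt "0 0 0 0 0 0" --pt "0 0 0 0 0 0" --pt "0 0 0 0 0 0" --pt "0 0 0 0 0 0" --pt "0 0 0 0 0 0" --pt "0 0 0 0 0 0" --fingers -1 --newtons 9

```text
time: 35.8
tool_pos: [0.541, 0.0103, -0.0349]
tool_rot: [3.142, -0.0, -0.097]
contact_force: [1.1, -0.7, -2.3]
opening: 0.0599
grip_force: 9.0
```

move_arm --pt "0.015 0 -0.14 0 0 0" --pt "0.063 0 -0.31 0 0 0" --pt "0.125 0 -0.46 0 0 0" --pt "0.205 0 -0.6 0 0 0" --pt "0.305 0 -0.73 0 0 0" --pt "0.417 0 -0.845 0 0 0" --pt "0.417 0 -0.845 0 0 0"

```text
time: 36.67
tool_pos: [0.5833, 0.0061, 0.0512]
tool_rot: [3.141, -0.002, -0.097]
contact_force: [-1.4, 1.0, -0.4]
opening: 0.0599
grip_force: 9.0
```

```bash
python3 bd.py 0 s10
```

```text
t 36.67 rack xyz [-0.1166  0.0006  0.0512] rpy [ 3.141e+00 -2.000e-03 -9.700e-02] F [-1.4  1.  -0.4] open 0.0599 grip 9.0
158
side face ((-69.4283676147461, 45.00410079956055), (40.63951873779297, 158.34597778320312), 59.20903396606445)
[[-147.8000030517578, 68.0999984741211], [-11.800000190734863, -13.0], [9.0, 21.899999618530273], [-127.0, 103.0]]
```

View pics/s10.png

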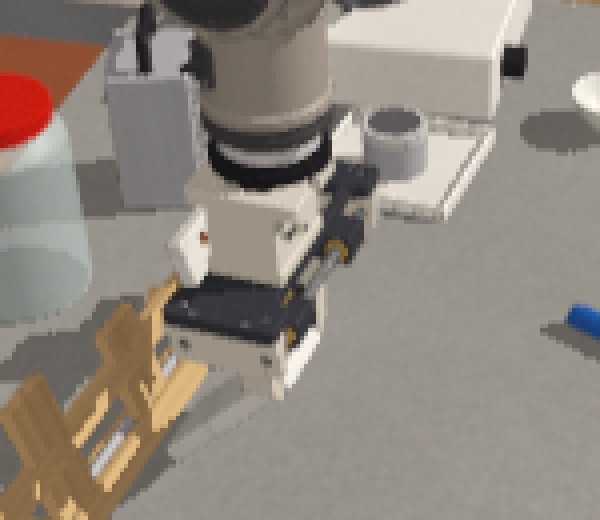

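That used the last picture, and it shows the middle board halfway up behind the fingers, as the short one was. From here I work by numbers.

move_arm --pt "0.13 0 -0.095 0 0 0" --pt "0.27 0 -0.178 0 0 0" --pt "0.42 0 -0.235 0 0 0" --pt "0.57 0 -0.282 0 0 0" --pt "0.73 0 -0.3 0 0 0" --pt "0.73 0 -0.3 0 0 0" --newtons 7

```text
time: 37.48
tool_pos: [0.6555, -0.0008, 0.0802]
tool_rot: [3.142, -0.001, -0.097]
contact_force: [-0.2, -0.3, 4.7]
opening: 0.0603
grip_force: 7.0
```

```bash
python3 bd.py 0
```

```text
t 37.48 rack xyz [-0.044   0.0007  0.0802] rpy [ 3.142e+00 -1.000e-03 -9.700e-02] F [-0.2 -0.3  4.7] open 0.0603 grip 7.0
184
side face ((-45.08213806152344, 72.11802673339844), (47.59559631347656, 139.67916870117188), 26.1599063873291)
[[-97.19999694824219, 124.30000305175781], [-35.70000076293945, -1.100000023841858], [7.099999904632568, 19.899999618530273], [-54.5, 145.3000030517578]]
```

move_arm --pt "0.09 0 -0.01 0 0 0" --pt "0.18 0 -0.01 0 0 0" --pt "0.27 0 -0.005 0 0 0" --pt "0.36 0 0.005 0 0 0" --pt "0.45 0 0.015 0 0 0" --pt "0.52 0 0.025 0 0 0" --pt "0.55 0 0.025 0 0 0" --pt "0.55 0 0.025 0 0 0"

```text
time: 38.52
tool_pos: [0.7094, -0.0061, 0.0764]
tool_rot: [3.141, 0.001, -0.097]
contact_force: [-0.2, -0.8, -0.9]
opening: 0.0601
grip_force: 7.0
```

```bash
python3 bd.py 0
```

```text
t 38.52 rack xyz [0.0101 0.0007 0.0764] rpy [ 3.141e+00  1.000e-03 -9.700e-02] F [-0.2 -0.8 -0.9] open 0.0601 grip 7.0
201
side face ((-5.031940460205078, 74.18649291992188), (148.22705078125, 32.82416534423828), 78.2509765625)
[[-36.20000076293945, 5.0], [-4.099999904632568, -1.7000000476837158], [26.100000381469727, 143.39999389648438], [-6.0, 150.10000610351562]]
```

move_arm --pt "0 0 0 0 0 0" --pt "0 0 0 0 0 0" --pt "0 0 0 0 0 0" --pt "0 0 0 0 0 0" --pt "0 0 0 0 0 0" --pt "0 0 -0.2 0 0 0" --pt "0 0 -0.5 0 0 0" --pt "0 0 -0.8 0 0 0" --pt "0 0 -0.8 0 0 0" --fingers 1

```text
time: 39.7
tool_pos: [0.7113, -0.0063, 0.1604]
tool_rot: [3.141, -0.006, -0.097]
contact_force: [0.3, 1.0, -0.9]
opening: 0.0917
grip_force: 0.0
```

move_arm --pt "-0.6 0 0 0 0 0" --pt "-1 0 0 0 0 0" --pt "-1 0 0 0 0 0"

```text
time: 40.08
tool_pos: [0.607, 0.0042, 0.1562]
tool_rot: [-3.142, 0.004, -0.097]
contact_force: [0.7, 0.7, -0.4]
opening: 0.0919
grip_force: 0.0
```

move_arm --pt "-0.6 0 -0.3 0 0 0" --pt "-1 0 -0.5 0 0 0" --pt "-1 0 -0.5 0 0 0"

```text
time: 40.45
tool_pos: [0.5105, 0.0134, 0.2089]
tool_rot: [3.141, -0.003, -0.097]
contact_force: [0.8, 0.6, 0.6]
opening: 0.0922
grip_force: 0.0
```

move_arm --pt "-0.5 0 0 0 0 0" --pt "-0.5 0 0 0 0 0" --pt "-0.5 0 0 0 0 0"

```text
time: 40.83
tool_pos: [0.4626, 0.0178, 0.207]
tool_rot: [3.141, -0.001, -0.097]
contact_force: [0.4, -0.1, -0.5]
opening: 0.0916
grip_force: 0.0
```

```bash
cat > fin.py <<'E'
from h import *
pose()
for n in ('side','top'):
    c=cam(n); S=cloud(c); h=cv2.cvtColor(c['image'],cv2.COLOR_RGB2HSV)
    P=S.reshape(-1,3); hh=h.reshape(-1,3); ok=np.isfinite(P[:,2]); P=P[ok]; hh=hh[ok]
    Q=np.c_[(P[:,:2]-O)@C.T,P[:,2]]
    w=(hh[:,1]<45)&(hh[:,2]>110)
    for nm,yc,top in (('short',-.11,.115),('mid',0,.14)):
        q=Q[w&(np.abs(Q[:,1]-yc)<.045)&(Q[:,0]>-.06)&(Q[:,0]<.05)&(Q[:,2]>.02)&(Q[:,2]<top)]
        f=q[np.abs(q[:,1]-yc)<.02]
        if len(f)>20:
            A=np.c_[f[:,1]-yc,f[:,2],np.ones(len(f))]; s=np.linalg.lstsq(A,f[:,0],rcond=None)[0]
            res=np.abs(A@s-f[:,0]); g=res<.004; s=np.linalg.lstsq(A[g],f[g,0],rcond=None)[0]
            print(n,nm,len(f),'lean rad',np.arctan(s[1]).round(3),'yaw',(-s[0]).round(3),'face x at z0',s[2].round(4),'y range',np.percentile(q[:,1],[1,99]).round(4),'ztop',np.percentile(q[:,2],99).round(3))
    wd=(hh[:,0]>8)&(hh[:,0]<25)&(hh[:,1]>60)
    for a,b in ((.09,.13),(.045,.08)):
        q=Q[wd&(Q[:,1]>a)&(Q[:,1]<b)&(np.abs(Q[:,0])<.06)&(Q[:,2]>.045)&(Q[:,2]<.13)]
        if len(q)>10: print(n,'slat',len(q),np.arctan(np.polyfit(q[:,2],q[:,0],1)[0]).round(3),q.max(0).round(3))
    t=P[(P[:,2]>.036)&(P[:,2]<.062)&(np.abs(P[:,0]-.6)<.08)&(np.abs(P[:,1]+.385)<.07)]
    print(n,'tin',cv2.minAreaRect((t[:,:2]*1000).astype(np.float32))[:2],np.median(t[:,2]))
E
python3 fin.py
```

```text
t 40.83 rack xyz [-0.2379  0.0006  0.207 ] rpy [ 3.141e+00 -1.000e-03 -9.700e-02] F [ 0.4 -0.1 -0.5] open 0.0916 grip 0.0
side short 230 lean rad 0.309 yaw -0.009 face x at z0 -0.0334 y range [-0.1362 -0.0741] ztop 0.107
side mid 373 lean rad 0.333 yaw 0.002 face x at z0 -0.0376 y range [-0.0258  0.0346] ztop 0.13
side slat 302 0.283 [0.024 0.13  0.119]
side slat 81 0.417 [0.015 0.079 0.077]
side tin ((0.0, 0.0), (0.0, 0.0)) nan
top short 329 lean rad 0.313 yaw -0.003 face x at z0 -0.0354 y range [-0.1485 -0.0694] ztop 0.111
top mid 439 lean rad 0.341 yaw -0.005 face x at z0 -0.0398 y range [-0.0353  0.0391] ztop 0.133
top slat 283 0.294 [0.024 0.129 0.122]
top slat 92 0.487 [0.014 0.08  0.079]
top tin ((600.9490966796875, -382.27569580078125), (58.64999008178711, 57.818355560302734)) 0.05100372933216957
  return _methods._mean(a, axis=axis, dtype=dtype,
  ret = ret.dtype.type(ret / rcount)
```

```bash
python3 -c "
from h import *
print(robot.hand_in()); pose()"
```

```text
the job is handed in; nothing more can be done
None
the job is handed in; nothing more can be done
```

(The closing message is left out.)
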